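Prop the die guard open on its stay

ROBOT

A 6-joint arm with a two-finger parallel gripper is mounted at the origin on the work surface. World frame = base frame: x ahead of the robot, y to its left, z up, the work surface at z = 0. Lengths are in m, angles in rad, forces in N, time in s.
With the tool pointing down it reaches from about 0.25 to 0.8 m from the base axis. Payload 3.9 kg.
Tool frame: the origin (TCP) lies on the mounting face of the last link; the fingertips stand 173 mm ahead of it and the grasp point (between the pads) lies 155 mm ahead of it; x points along the fingers, y is the direction in which the jaws open and shut, and the axes are right-handed (so a half turn about x gives the same grasp; the last joint's range is limited). The gripper opens to 85 mm and grips with 20 to 120 N. Pads are 22 mm wide; open, the fingers measure 114 mm over their backs; the gripper's body (76 mm by 85 mm) begins 54 mm behind the grasp point. The pads swing forward as they close: fully open they stand 13 mm farther back than shut.
Start: joints at [-1.301, 0.26, -0.138, 1.173, 0, 1.571], TCP at [0.14, -0.506, 0.405] pointing down, gripper open.
Joint ranges: [-2.78, 2.78], [-0.83, 1.72], [-1.28, 1.37], [-1.9, 2.12], [-1.57, 1.48], [-3.14, 3.14]. Speed limits (rad/s): [2.57, 2.57, 3.14, 3.14, 3.14, 3.14].

INTERFACE

Orientations are given as a unit quaternion [w, x, y, z].
In Python, from cell import arm, viewer, job gives the robot as it stands.
- The arm moves only by the tool play_rows, never from a script. Its argument "plan" is a list of rows, each a list of 5 numbers: the closure, from 0 (fully open) to 1 (shut), then the shift along the tool's x, y, z in mm, then the turn about the tool's x in degrees. In form: [[grip, dx, dy, dz, turn], ...]. A call has 1 to 8 rows; each row is the pose to reach, as a shift and turn from the pose commanded when the call began, along the tool's axes at that moment; what a row does not reach only later rows make up. A row lasts 1/10 s, in which the tool goes at most 50 mm and 8.59 degrees, less where a joint would pass 70% of its speed; a pose out of reach is approached as far as the arm can. A call with a gripper value outside its range is refused whole. The fingers move at their own pace and stop on an object; the grip force is fixed at half the most. Time passes only in rows, so rows that repeat a pose let the fingers close. It gives the time, the measured TCP pose, the force and the opening at its end, in the units of the state.
- arm.state(): the state, without advancing time (a new reading comes with each control period).
- viewer.camera(name): name is "side" or "top" or "wrist"; returns the picture (384x512x3 uint8, red, green, blue); there is no depth.
- viewer.camera_info(name): a dict with "camera_matrix" (3x3 intrinsics, pixels), "T" (4x4, takes a point from camera to world coordinates). Camera axes: x right, y up, looking along -z (the intrinsics and any distortion apply to the point x, -y, -z); pixel columns grow to the right and rows downward; lengths in m; the calibration is good to about 2 mm. A picture is of the moment at which its call begins: read the wrist's pose just before it. camera_info takes no time and is no camera call; for the wrist camera it gives the pose at the moment of the call.
- job.finish_job(): hands the job in, once; it reports no verdict.
Trained networks look in the newest picture that a camera, given by its name, has taken for a name from the list of things; names that differ only in an ending like _2 or _b are one class to them, and where a whole thing is asked for, a point or a joint stands for the part that bears it (a point fixed in the world has none). Each returns a list of dicts, best first, with "p" (0 to 1); they miss things now and then, are a little off and sometimes report something else, mostly with a low value. They report only what shows in the picture. A call takes as long as a camera call.
- viewer.boxes_of(camera, thing): "point" ([column, row] in pixels, amid what is visible of it).
The state is a dict: "time_s": time; "q": joint angles; "joint_velocities": joint speeds; "effort": joint torques, N m; "tool_pos": TCP position; "tool_rot": TCP orientation; "force": force on the tool from outside, world axes, zero at the start; "ft_torque": the same for the moment, N m; "grip_width": finger opening in m.
Only numpy, scipy, OpenCV 4.12 (cv2) and the standard library are available. Lean on these libraries where they do the work, as an engineer would, in place of code of your own. Each camera call takes 0.05 s, during which the arm holds its last target. There are 200 camera calls.

TASK

The side guard of the press die is shut, and its stay bar lies with its long slot over the pin. Lift the stay off the pin by its knob, swing the guard open with it, and drop the middle one of the three small holes over the pin until the bar lies fully down on the pin's collar, so that it holds the guard open when you let go. Be gentle: do not force the bar against the pin, and leave the loose things nearby where they are.

Things in the scene. Friction and masses are not known exactly. Their poses are not given: they have to be found in the camera images.
- post: dark steel block 50 x 85 x 26 mm fixed on the die plate; origin at the centre of its underside, z up, y towards the guard (along the stay when shut). On it a round flat-topped pin, 8 mm across: the collar at its foot (seat) is 47 mm and its top 60 mm above the origin. The pin stands at x = 0 but anywhere from y = -12 to +12 mm; its place is not measured: find it by feel or sight
- stay: flat steel stay bar 24 mm wide, 6 mm thick, about 0.3 kg; origin at its pivot, mid-thickness; the bar runs along its own -y, z up. From the pivot, on the centre line: a slot 36 x 12 mm at 85 mm; three small holes, each 11 mm along and 12 mm across the bar, at 116, 146, 176 mm; knob at 208 mm. It swings sideways and lifts freely at the pivot, falls by its weight; level when seated
- knob (a point): centre of the black upright round knob near the free end of the stay, 18 mm across and 45 mm tall, standing on the bar's top face; its centre is 25.5 mm above the bar's mid-plane and 208 mm from the pivot along the bar
- hole_mid (a point): centre (mid-thickness) of the middle small hole, 146 mm from the pivot: this hole must go over the pin; 50 mm above the post's origin when seated
- hinge (a point): point on the guard's vertical hinge axis at the height of the stay's pivot; it does not move and lies at x = 170, y = 107, z = 50 mm in the post's frame. With the guard shut, the pivot lies 170 mm from it along the post's -x and 22 mm along the post's -y, and turns about it (clockwise seen from above) as the guard opens
- guard (a joint): opening angle, rad, of the clear guard panel in an aluminium frame (250 mm long, 80 mm high); 0 shut, grows to 0.8 as its free end swings away from the post. A spring pulls it shut with 0.5 N m at 0 and 0.85 N m at 0.35 rad (3 to 5 N along the bar). With the middle hole on the pin it reads about 0.36 (0.28 to 0.45, by the pin's place)
- punch: loose punch holder on the die plate, a dark steel foot 50 x 36 x 14 mm with a stub on it, 36 mm high in all; origin under its centre; leave it where it is
- gauge: loose bright steel gauge block on the die plate, 30 x 60 x 20 mm; origin under its centre; leave it where it is
- oilcan: loose dark capped bottle on the bench, 60 mm across, 130 mm high; origin under its centre; leave it where it is

How it is judged:
On the way, in this order (a step that is already met when the one before it is completed fails the run):
1. the stay is lifted clear above the pin (leaning at least 0.12 rad) while the guard is still nearly shut (angle between stay's own z axis and vertical above 0.12 rad and value of joint guard below 0.2 rad), for 0.1 s.
2. the guard is swung open by more than 0.25 rad (value of joint guard above 0.25 rad), for 0.1 s.
At the end, for the whole second after the job is handed in: the middle hole is over the pin: guard held at 0.27 to 0.46 rad, hole centre 47 to 52.5 mm above the post's origin and within 15.5 mm of it along its y, bar within 0.03 rad of level and bearing on the pin with over 1 N, all at rest (value of joint guard between 0.27 and 0.46 rad and z of hole_mid in the frame of post between 0.047 and 0.0525 m and y of hole_mid in the frame of post between -0.0155 and 0.0155 m and angle between stay's own z axis and vertical below 0.03 rad and contact force between stay and post above 1 N and linear speed of stay below 0.01 m/s and velocity of joint guard between -0.03 and 0.03 rad/s); the robot touches nothing.
It fails at once if the stay is forced against the pin or its collar with more than 30 N (contact force between stay and post above 30 N).
It fails at once if the punch holder is moved more than 15 mm (distance of punch from where it was at the start of the episode above 0.015 m).
It fails at once if the gauge block is moved more than 15 mm (distance of gauge from where it was at the start of the episode above 0.015 m).
It fails at once if the bottle is moved more than 15 mm (distance of oilcan from where it was at the start of the episode above 0.015 m).
It also fails if it takes over 72 s, if anything falls off the work surface, if the arm or the gripper's body presses on something with over 40 N, if the wrist force passes 120 N, or if a joint passes its speed limit or range.

## Working session

There is one attempt and no reset: what is moved stays moved. The work goes in short steps, Python scripts to look and compute and a tool call to move; the robot and the scene stay as the last step left them, time stands still between calls to the robot, and variables do not carry over. Pictures are saved under pics/ and viewed, about 8 in all and at most 12, crops included, and the job is handed in when it is done.

Besides the shell and the picture viewer there is one more tool, called after "Emit:" as name(argument=value, ...) on one line, values as JSON. play_rows: Moves the arm, as the interface text tells. Its arguments: {"type":"object","properties":{"plan":{"type":"array"}},"required":["plan"]}

```bash
mkdir -p pics; ls; python3 - <<'E'
from cell import arm, viewer, job
import cv2, numpy as np
ims=[]
for c in ["side","top"]:
    im=viewer.camera(c); cv2.imwrite(f"pics/{c}0.png",im[:,:,::-1])
    i=viewer.camera_info(c); print(c,np.round(i["camera_matrix"],1).tolist(),np.round(i["T"],4).tolist(), [k for k in i])
    for t in ["post","stay","knob","hole_mid","guard","punch","gauge","oilcan"]:
        print(t,[(np.round(d["point"]).tolist(),round(d["p"],2)) for d in viewer.boxes_of(c,t)[:2]])
    ims.append(im)
s=arm.state(); print(s)
E
```

```text
pics
side [[498.9, 0.0, 258.2], [0.0, 498.9, 191.0], [0.0, 0.0, 1.0]] [[0.9812, 0.1397, -0.1335, 0.4389], [-0.193, 0.671, -0.7159, -0.6732], [-0.0104, 0.7281, 0.6854, 0.8562], [0.0, 0.0, 0.0, 1.0]] ['camera_matrix', 'T']
post [([220.0, 255.0], 0.77)]
stay [([237.0, 252.0], 0.95), ([252.0, 258.0], 0.58)]
knob [([236.0, 256.0], 0.95)]
hole_mid [([236.0, 258.0], 0.79)]
guard [([221.0, 208.0], 0.81)]
punch [([288.0, 294.0], 0.61)]
gauge [([194.0, 260.0], 0.92), ([237.0, 256.0], 0.56)]
oilcan [([212.0, 136.0], 0.61)]
top [[390.7, 0.0, 252.3], [0.0, 390.7, 183.7], [0.0, 0.0, 1.0]] [[-0.0252, 0.9954, -0.0925, 0.4907], [-0.9997, -0.0253, 0.0005, 0.1362], [-0.0018, 0.0925, 0.9957, 1.0319], [0.0, 0.0, 0.0, 1.0]] ['camera_matrix', 'T']
post [([303.0, 218.0], 0.87)]
stay [([319.0, 212.0], 0.95), ([306.0, 218.0], 0.31)]
knob [([317.0, 217.0], 0.77)]
hole_mid [([316.0, 216.0], 0.68)]
guard [([287.0, 218.0], 0.97)]
punch [([350.0, 176.0], 0.71)]
gauge [([305.0, 247.0], 0.57)]
oilcan [([147.0, 212.0], 0.67)]
{'time_s': 0.9, 'q': array([-1.30099257e+00,  2.59926794e-01, -1.38112364e-01,  1.17268981e+00,
       -4.67932951e-05,  1.57080292e+00]), 'joint_velocities': array([ 0.00072423,  0.0006496 , -0.00033139,  0.00129237, -0.00106039,
       -0.0021869 ]), 'effort': array([ 2.07274807e-04, -4.05598962e+01,  2.54237652e+01,  7.47466474e-04,
        4.17119020e-05,  4.97268019e-06]), 'tool_pos': array([ 0.13992166, -0.50598582,  0.40473806]), 'tool_rot': array([-0.09512448, -0.70066951, -0.09507284,  0.70069589]), 'force': array([-0.31674784,  0.13193478, -0.4123644 ]), 'ft_torque': array([ 0.01964132,  0.03557846, -0.01052736]), 'grip_width': 0.08503729756529135}
```

```bash
python3 - <<'E'
import cv2, numpy as np
a=cv2.imread("pics/side0.png")[150:340,130:350]; b=cv2.imread("pics/top0.png")[120:290,230:400]
a=cv2.resize(a,(440*1,380),interpolation=3); b=cv2.resize(b,(380,380),interpolation=3)
a=cv2.resize(a,(440,380));cv2.imwrite("pics/s0c.png",np.hstack([a,b])[:, :800])
E
```

```text
(no output)
```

View pics/s0c.png

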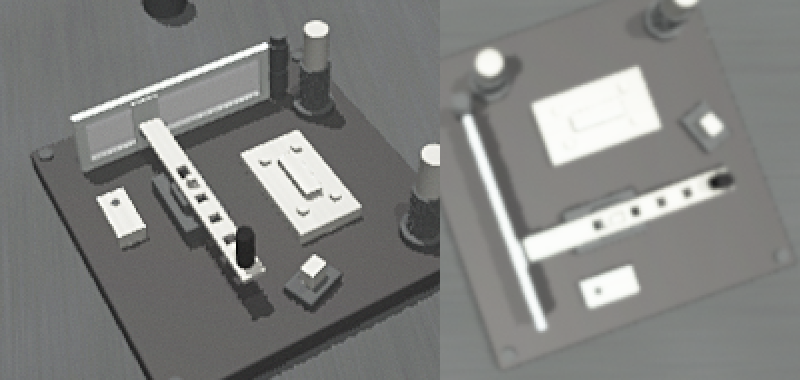

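The shut guard runs along the upper left of the plate, with the stay across the post. The knob is at about (252,272) in the side picture and (355,200) in the top one. The slot shows a bright pin top at about (309,216) in the top picture. The gauge is left of the post and the punch lies to the right of the knob.

```bash
cat > h.py <<'E'
import numpy as np, cv2
from cell import arm, viewer, job
from scipy.spatial.transform import Rotation as R
def ray(info,p):
    K=np.array(info["camera_matrix"]);T=np.array(info["T"])
    d=np.linalg.inv(K)@[p[0],p[1],1]; d=T[:3,:3]@[d[0],-d[1],-d[2]]
    return T[:3,3],d/np.linalg.norm(d)
def tri(obs):
    A=np.zeros((3,3));b=np.zeros(3);rs=[ray(i,p) for i,p in obs]
    for o,d in rs: M=np.eye(3)-np.outer(d,d);A+=M;b+=M@o
    x=np.linalg.solve(A,b); return x,[1e3*np.linalg.norm(np.cross(x-o,d)) for o,d in rs]
def onz(i,p,z):
    o,d=ray(i,p); return o+d*(z-o[2])/d[2]
def proj(i,X):
    T=np.array(i["T"]);c=T[:3,:3].T@(np.asarray(X)-T[:3,3]);u=np.array(i["camera_matrix"])@[c[0],-c[1],-c[2]];return u[:2]/u[2]
def rot(q): return R.from_quat([q[1],q[2],q[3],q[0]]).as_matrix()
E
python3 - <<'E'
from h import *
S=viewer.camera_info("side");T=viewer.camera_info("top")
sp=lambda x,y:(130+x/2,150+y/2); tp=lambda x,y:(230+(x-440)/2.235,120+y/2.235)
for n,a,b in [("knob",(244,247),(720,180)),("end",(152,125),(530,250)),("h116",(201,198),(636,210)),("h146",(215,218),(661,202)),("h176",(230,238),(687,193)),("gauge",(121,205),(610,284)),("punchtop",(314,264),(710,124))]:
    x,e=tri([(S,sp(*a)),(T,tp(*b))]); print(n,np.round(x,4),np.round(e,1))
s=arm.state(); M=rot(s["tool_rot"]); print(np.round(M,3)); W=viewer.camera_info("wrist"); print(np.round(W["T"],3).tolist(),np.round(W["camera_matrix"],0).tolist())
print(np.round(M.T@(np.array(W["T"])[:3,3]-s["tool_pos"]),3))
E
```

```text
knob [ 0.5304 -0.1072  0.1055] [0.1 0.1]
end [0.4634 0.0951 0.079 ] [2.4 2.4]
h116 [ 0.5016 -0.0207  0.0823] [0.3 0.3]
h146 [ 0.5104 -0.0484  0.0816] [1.2 1.2]
h176 [ 0.52   -0.0768  0.083 ] [1.8 1.8]
gauge [0.4211 0.0072 0.0579] [0.2 0.2]
punchtop [ 0.5964 -0.1101  0.0646] [1.6 1.6]
[[-0.     0.267 -0.964]
 [-0.    -0.964 -0.267]
 [-1.     0.     0.   ]]
[[0.266, 0.918, 0.294, 0.216], [-0.964, 0.254, 0.081, -0.484], [0.0, -0.305, 0.952, 0.374], [0.0, 0.0, 0.0, 1.0]] [[342.0, 0.0, 254.0], [0.0, 342.0, 193.0], [0.0, 0.0, 1.0]]
[ 0.031 -0.001 -0.079]
```

Emit:
play_rows(plan=[[0.45,40,-280,-482,-92],[0.45,40,-280,-482,-92],[0.45,40,-280,-482,-92],[0.45,40,-280,-482,-92],[0.45,40,-280,-482,-92],[0.45,40,-280,-482,-92],[0.45,40,-280,-482,-92],[0.45,40,-280,-482,-92]])

```text
time_s: 1.7
tool_pos: [0.4202, -0.2192, 0.3762]
tool_rot: [0.476, 0.523, 0.475, -0.523]
force: [0.4, -1.7, -0.2]
grip_width: 0.047
```

```bash
cat > to.py <<'E'
# remaining shift/turn from current pose to world target TCP x y z, tool-y yaw deg
import sys; from h import *
def to(x,y,z,yaw,s=None):
    s=s or arm.state(); M=rot(s["tool_rot"]); d=M.T@(np.array([x,y,z])-s["tool_pos"])*1e3
    cur=np.degrees(np.arctan2(M[1,1],M[0,1])); t=-(yaw-cur); t=(t+180)%360-180
    print("t",round(s["time_s"],2),"pos",np.round(s["tool_pos"],4),"yaw",round(cur,2),"shift",np.round(d,1),"turn",round(t,2),"F",np.round(s["force"],1),"w",round(s["grip_width"],4))
if __name__=="__main__": to(*map(float,sys.argv[1:5]))
E
python3 to.py 0.530 -0.107 0.365 18
```

```text
t 1.7 pos [ 0.4202 -0.2192  0.3762] yaw -5.43 shift [  11.2   98.7 -122.1] turn -23.43 F [ 0.4 -1.7 -0.2] w 0.047
```

Emit:
play_rows(plan=[[0.45,11,97,-120,-23],[0.45,11,97,-120,-23],[0.45,11,97,-120,-23],[0.45,11,97,-120,-23],[0.45,11,97,-120,-23],[0.45,11,97,-120,-23]])

```text
time_s: 2.3
tool_pos: [0.5269, -0.1117, 0.3649]
tool_rot: [0.569, 0.419, 0.569, -0.42]
force: [-0.5, -0.5, 0.1]
grip_width: 0.047
```

```bash
python3 to.py 0.530 -0.107 0.268 18; python3 - <<'E'
from h import *
im=viewer.camera("wrist"); W=viewer.camera_info("wrist"); 
cv2.imwrite("pics/w1.png",cv2.resize(im[:,:,::-1],(768,576),interpolation=3))
for t in ["knob","stay","post","hole_mid"]: print(t,[(np.round(d["point"]).tolist(),round(d["p"],2)) for d in viewer.boxes_of("wrist",t)[:2]])
for n,X in [("knobtop",(.530,-.107,.130)),("h146",(.5104,-.0484,.083)),("h116",(.5016,-.0207,.083))]: print(n,1.5*proj(W,X))
E
```

```text
t 2.3 pos [ 0.5269 -0.1117  0.3649] yaw 17.16 shift [96.9  4.5 -3.6] turn -0.84 F [-0.5 -0.5  0.1] w 0.047
knob [([262.0, 116.0], 0.65)]
stay [([258.0, 115.0], 0.57)]
post [([256.0, 33.0], 0.87)]
hole_mid [([260.0, 118.0], 0.71)]
knobtop [389.99444078 310.84171794]
h146 [385.88751611 154.54121017]
h116 [385.51405024  88.96819275]
```

View pics/w1.png

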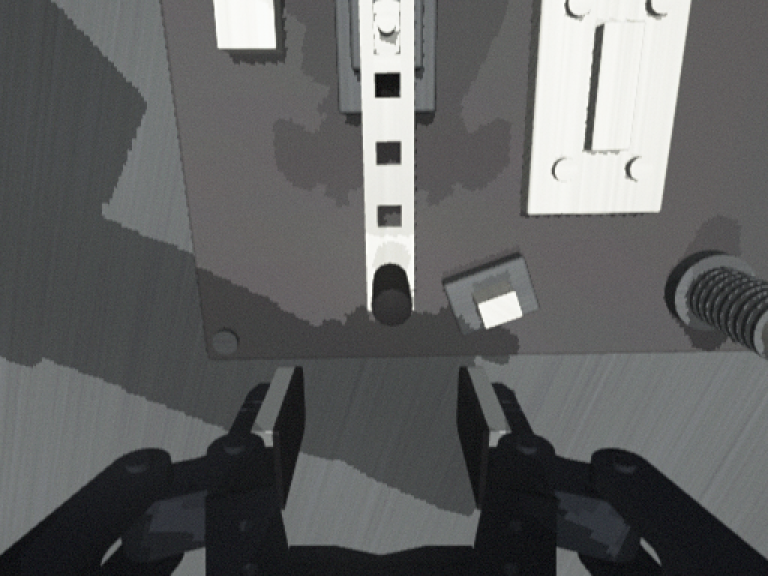

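The wrist view shows the knob top at (392,308), holes at (387,84), (388,153) and (390,216), and the pin top at (387,22) in the slot, in 768-wide pixels. That agrees with my estimates to within a few mm.

```bash
python3 - <<'E'
from h import *
W=viewer.camera_info("wrist")
zp=0.0305 # plate
hs=[onz(W,(np.array(p)/1.5),zp+.053) for p in [(387,84.5),(388,153),(389.5,215.5)]]
for h in hs: print(np.round(h,4))
k=onz(W,np.array((392,308))/1.5,zp+.098); print("knob",np.round(k,4), "d176-knob",1e3*np.linalg.norm((k-hs[2])[:2]),"116-176",1e3*np.linalg.norm((hs[2]-hs[0])[:2]))
pin=onz(W,np.array((387,23))/1.5,zp+.060); print("pin",np.round(pin,4))
d=(hs[2]-hs[0])[:2]; d/=np.linalg.norm(d); print("dir",d,"yaw x",np.degrees(np.arctan2(d[0],-d[1])))
piv=hs[1][:2]-.146*d; org=piv+.085*d; print("piv",piv,"org",org,"pin dist from pivot",np.dot(pin[:2]-piv,d)*1e3, "knob208",piv+.208*d)
E
```

```text
[ 0.5022 -0.0188  0.0835]
[ 0.5117 -0.0476  0.0835]
[ 0.5212 -0.0757  0.0835]
knob [ 0.5311 -0.1063  0.1285] d176-knob 32.110195530873675 116-176 59.983080170734226
pin [0.495  0.0041 0.0905]
dir [ 0.31696357 -0.94843771] yaw x 18.47939321595559
piv [0.46538258 0.09090845] org [0.49232449 0.01029125] pin dist from pivot 91.71190335361794 knob208 [ 0.531311   -0.10636659]
```

```bash
python3 to.py 0.5312 -0.1064 0.268 18.5
```

```text
t 2.55 pos [ 0.5269 -0.1123  0.3654] yaw 17.09 shift [97.4  5.9 -4.4] turn -1.41 F [-0.1  0.1  0.5] w 0.0471
```

Emit:
play_rows(plan=[[0.45,30,6,-4.5,-1.4],[0.45,60,6,-4.5,-1.4],[0.45,60,6,-4.5,-1.4],[0.45,60,6,-4.5,-1.4]])

```text
time_s: 2.95
tool_pos: [0.5315, -0.1057, 0.3053]
tool_rot: [0.574, 0.413, 0.574, -0.413]
force: [0.2, 0.4, 0.0]
grip_width: 0.0472
```

```bash
python3 to.py 0.5312 -0.1064 0.268 18.5
```

```text
t 2.95 pos [ 0.5315 -0.1057  0.3053] yaw 18.56 shift [37.3 -0.5  0.6] turn 0.06 F [0.2 0.4 0. ] w 0.0472
```

Emit:
play_rows(plan=[[0.45,18,-0.5,0.5,0],[0.45,37,-0.5,0.5,0],[0.45,37,-0.5,0.5,0],[0.7,37,-0.5,0.5,0],[1,37,-0.5,0.5,0],[1,37,-0.5,0.5,0],[1,37,-0.5,0.5,0],[1,37,-0.5,0.5,0]])

```text
time_s: 3.75
tool_pos: [0.5323, -0.1062, 0.2697]
tool_rot: [0.575, 0.413, 0.573, -0.412]
force: [-0.9, -1.3, 6.5]
grip_width: 0.0166
```

```bash
python3 to.py 0.5312 -0.1064 0.268 18.5
```

```text
t 3.75 pos [ 0.5323 -0.1062  0.2697] yaw 18.61 shift [ 1.7 -1.1 -0.2] turn 0.11 F [-0.9 -1.3  6.5] w 0.0166
```

Emit:
play_rows(plan=[[1,-5,0,-1,0],[1,-10,0,-2,0],[1,-15,0,-3,0],[1,-20.6,0,-4.3,0],[1,-25.6,0,-5.8,0],[1,-30.7,0,-7.3,0],[1,-36,0,-9,0],[1,-41,0,-10.7,0]])

```text
time_s: 4.55
tool_pos: [0.528, -0.0953, 0.3094]
tool_rot: [0.574, 0.413, 0.575, -0.412]
force: [1.1, -1.4, -6.2]
grip_width: 0.0166
```

```bash
python3 to.py 0.5312 -0.1064 0.268 18.5; python3 - <<'E'
from h import *
im=viewer.camera("side"); cv2.imwrite("pics/s2.png",cv2.resize(im[150:320,130:350,::-1],(770,595),interpolation=3))
E
```

```text
t 4.55 pos [ 0.528  -0.0953  0.3094] yaw 18.62 shift [41.3 -0.5 11.6] turn 0.12 F [ 1.1 -1.4 -6.2] w 0.0166
```

View pics/s2.png

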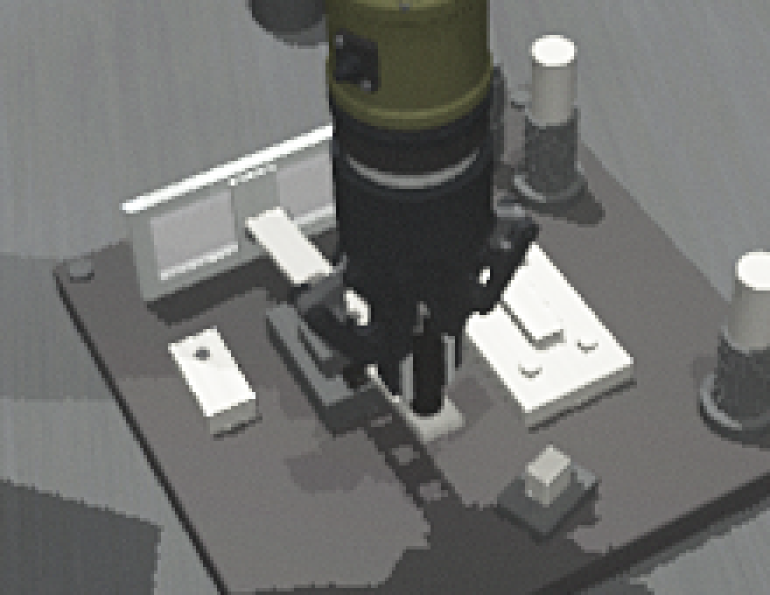

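The bar is lifted with the knob in the fingers, and the slot is above the pin. The guard still looks shut, and the gauge and punch are untouched.

```bash
cat > plan.py <<'E'
from h import *
from scipy.optimize import brentq
d=np.array([.31696,-.94844]); Y=-d; X=np.array([Y[1],-Y[0]]); ORG=np.array([.49232,.01029])
H=34.; 
def piv(t): c,s=np.cos(t),np.sin(t); return np.array([170-170*c-22*s,107+170*s-22*c])
T0=np.array([.5323,-.1062]) ; Z0=.2697
OFF=T0-(ORG+(X*0+Y*(85-208))/1e3)
def theta(piny,L=146.): return brentq(lambda t:np.hypot(*(piv(t)-[0,piny]))-L,0.05,.8)
def tcp(t,phi,piny):
    p=piv(t); u=np.array([0,piny])-p; u/=np.linalg.norm(u)
    k=p+(208*np.cos(phi)-H*np.sin(phi))*u
    xy=ORG+(X*k[0]+Y*k[1])/1e3+OFF
    z=Z0+(208*np.sin(phi)+H*(np.cos(phi)-1))/1e3
    return np.array([*xy,z]), 18.6+np.degrees(np.arctan2(u[0],-u[1]))
def shift(t,phi,piny,s):
    M=rot(s["tool_rot"]); P,yaw=tcp(t,phi,piny); cur=np.degrees(np.arctan2(M[1,1],M[0,1]))
    return np.round(M.T@(P-s["tool_pos"])*1e3,1), round(cur-yaw,2)
E
python3 - <<'E'
from plan import *
s=arm.state()
py=-6.7; tf=theta(py); print("theta",tf)
for t,phi in [(0,.2),(0,.27),(.05,.27),(.1,.27),(.15,.27),(.2,.27),(.25,.27),(.3,.27),(tf,.27),(tf,.2),(tf,.13),(tf,.0)]: print(round(t,3),phi,*shift(t,phi,py,s))
E
```

```text
theta 0.3182029802977445
0 0.2 [-0.3  0.5  1.2] 0.05
0 0.27 [-13.9   0.5  -4.6] 0.05
0.05 0.27 [-13.9   1.3 -13.1] -0.46
0.1 0.27 [-13.9   1.6 -21.7] -0.66
0.15 0.27 [-13.9   1.4 -30.2] -0.62
0.2 0.27 [-13.8   1.1 -38.8] -0.4
0.25 0.27 [-13.8   0.7 -47.3] -0.02
0.3 0.27 [-13.8   0.3 -55.8] 0.49
0.318 0.27 [-13.8   0.1 -58.9] 0.7
0.318 0.2 [ -0.2   0.1 -53.1] 0.7
0.318 0.13 [ 13.7  -0.  -48.4] 0.7
0.318 0.0 [ 40.4  -0.1 -42.2] 0.7
```

Emit:
play_rows(plan=[[1,-7,0,-2,0],[1,-14,0.5,-4.6,0],[1,-14,1,-13,-0.5],[1,-14,1.5,-22,-0.6],[1,-14,1.5,-30,-0.6],[1,-14,1,-39,-0.4],[1,-14,0.7,-47,0],[1,-14,0,-59,0.7]])

```text
time_s: 5.4
tool_pos: [0.5096, -0.0398, 0.3235]
tool_rot: [0.572, 0.416, 0.571, -0.417]
force: [0.3, -6.3, 0.2]
grip_width: 0.0163
```

Emit:
play_rows(plan=[[1,0,0,0,0],[1,0,0,0,0]])

```text
time_s: 5.6
tool_pos: [0.5094, -0.0396, 0.3232]
tool_rot: [0.572, 0.416, 0.572, -0.416]
force: [0.0, -3.9, -1.3]
grip_width: 0.0161
```

```bash
python3 - <<'E'
from plan import *
s=arm.state(); print(s["time_s"],s["force"],s["grip_width"])
py=-6.7; tf=theta(py)
for phi in (.27,.17,.13,.12,.11,0): print(phi,*shift(tf,phi,py,s))
im=viewer.camera("wrist"); cv2.imwrite("pics/w3.png",cv2.resize(im[:,:,::-1],(768,576),interpolation=3))
im=viewer.camera("top"); cv2.imwrite("pics/t3.png",im[:,:,::-1])
E
```

```text
5.6 [ 0.02631904 -3.92299117 -1.27628074] 0.0161012623459635
0.27 [-0.7  0.1 -0.5] 0.01
0.17 [18.8  0.1  7.3] 0.01
0.13 [26.8  0.   9.9] 0.01
0.12 [28.9  0.  10.5] 0.01
0.11 [30.9  0.  11.1] 0.01
0 [53.5  0.  16.1] 0.01
```

View pics/w3.png

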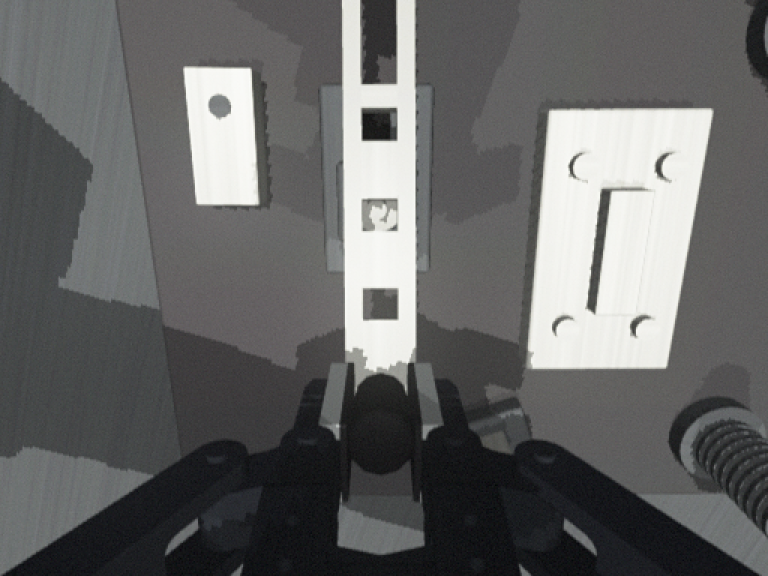

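The guard has followed the bar open. The bright pin already shows through the middle hole at about (381,215). I'll lower the bar to just above the pin and look again.

Emit:
play_rows(plan=[[1,7,0,3,0],[1,14,0,5.5,0],[1,21,0,8,0],[1,25,0,9.3,0],[1,28,0,10.2,0],[1,28,0,10.2,0]])

```text
time_s: 6.3
tool_pos: [0.5128, -0.0498, 0.2944]
tool_rot: [0.571, 0.416, 0.572, -0.416]
force: [2.1, -4.6, 1.6]
grip_width: 0.0164
```

```bash
python3 - <<'E'
from plan import *
s=arm.state(); print(s["time_s"],s["force"],s["grip_width"])
py=-6.7; tf=theta(py)
for phi in (.13,.12,.11,0): print(phi,*shift(tf,phi,py,s))
im=viewer.camera("wrist"); W=viewer.camera_info("wrist"); np.save("w4.npy",im)
cv2.imwrite("pics/w4.png",cv2.resize(im[80:230,180:330,::-1],(600,600),interpolation=3))
for h in (116,146,176):
    p=piv(tf); u=np.array([0,py])-p; u/=np.linalg.norm(u); k=p+h*np.cos(.12)*u; print(h,proj(W,[*(ORG+(X*k[0]+Y*k[1])/1e3),.0805+h*.12e-3]))
E
```

```text
6.3 [ 2.06160231 -4.61688207  1.64712112] 0.016360847738755208
0.13 [-2.  -0.  -0.8] -0.09
0.12 [ 0.1 -0.  -0.2] -0.09
0.11 [ 2.1 -0.   0.4] -0.09
0 [24.7 -0.   5.4] -0.09
116 [249.62115901  64.24836847]
146 [249.71573306 129.84346099]
176 [249.80405389 191.10142059]
```

View pics/w4.png

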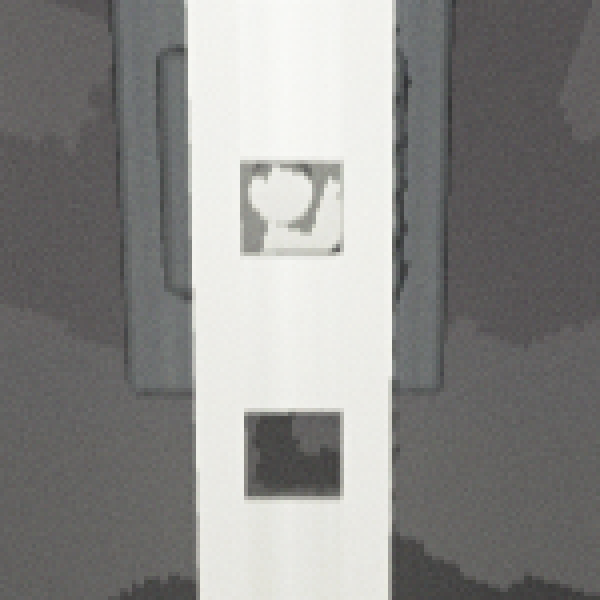

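The middle hole spans x 240–344, y 160–254 in the crop, centred at (292,207). The pin top is centred at about (281,193), inside the hole but left of centre and towards the pivot. I'll correct this for parallax.

```bash
python3 - <<'E'
from plan import *
s=arm.state(); W=viewer.camera_info("wrist"); phi=.1195
f=lambda x,y:(180+x/4-.4,80+y/4-.4)
M=rot(s["tool_rot"]); ty,tz=M[:2,1],M[:2,2]
pin=onz(W,f(281,193),.0905)[:2]; hole=onz(W,f(292,207),.0805+146e-3*np.sin(phi)+.003*np.cos(phi))[:2]
along=(hole-pin)@tz*1e3; lat=(hole-pin)@ty*1e3
print("pin",pin,"hole beyond pin now",along,"lat",lat)
seat=along+146*(1-np.cos(phi))+3*np.sin(phi); print("if pivot fixed, at seat hole beyond pin",seat)
o=W["T"]; print("cam",np.array(o)[:3,3])
pp=(pin-ORG)*1e3; print("pin in post frame",pp@X,pp@Y)
E
```

```text
pin [0.49409972 0.00496637] hole beyond pin now 0.3806171409671416 lat 1.4074660274619466
if pivot fixed, at seat hole beyond pin 1.7794827983748762
cam [0.48937563 0.02560135 0.26417189]
pin in post frame 0.0005754350579276974 -5.61324663971139
```

Emit:
play_rows(plan=[[1,0,-2,-1.6,0.55],[1,0,-2,-1.6,0.55],[1,2,-2,-1,0.55],[1,4,-2,-0.7,0.55],[1,4,-2,-0.7,0.55]])

```text
time_s: 6.85
tool_pos: [0.5106, -0.0496, 0.2907]
tool_rot: [0.57, 0.419, 0.57, -0.419]
force: [2.9, -4.7, 0.6]
grip_width: 0.0162
```

```bash
python3 - <<'E'
from plan import *
s=arm.state(); print(s["time_s"],s["force"],s["grip_width"])
py=-5.6; tf=theta(py); print(tf)
for phi in (.11,.1,.09,.07,.05,.03,0): print(phi,*shift(tf,phi,py,s))
im=viewer.camera("wrist"); W=viewer.camera_info("wrist")
cv2.imwrite("pics/w5.png",cv2.resize(im[80:230,180:330,::-1],(600,600),interpolation=3))
E
```

```text
6.85 [ 2.90265743 -4.72002784  0.58234671] 0.016207872962465706
0.32472583574624625
0.11 [-1.6  1.9  0.2] -0.51
0.1 [0.4 1.9 0.7] -0.51
0.09 [2.5 1.9 1.3] -0.51
0.07 [6.6 1.9 2.3] -0.51
0.05 [10.7  2.   3.2] -0.51
0.03 [14.8  2.   4. ] -0.51
0 [21.   2.   5.2] -0.51
```

View pics/w5.png

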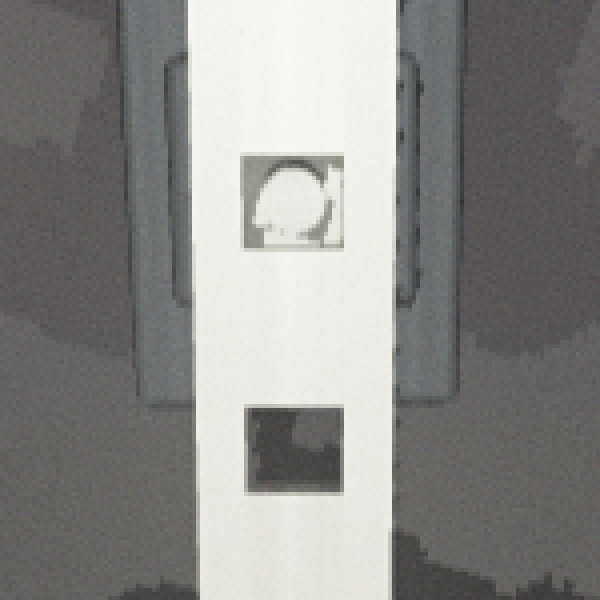

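Now the pin is centred in the hole: hole centre (292,201), pin about (291,200). After the parallax and tilt corrections this should seat within about 0.3 mm. I'll lower it gently.

Emit:
play_rows(plan=[[1,2,0,0.5,0],[1,4,0,1,0],[1,6,0,1.5,0],[1,6,0,1.5,0]])

```text
time_s: 7.3
tool_pos: [0.5109, -0.0509, 0.2847]
tool_rot: [0.57, 0.419, 0.57, -0.419]
force: [2.0, -5.1, 1.5]
grip_width: 0.0167
```

```bash
python3 - <<'E'
from plan import *
s=arm.state(); print(s["time_s"],s["tool_pos"],s["force"],s["ft_torque"],s["grip_width"])
E
```

```text
7.3 [ 0.5109249  -0.050914    0.28468553] [ 2.03563249 -5.12697249  1.52430805] [-0.39982944 -0.22171441 -0.07242578] 0.016705953906334312
```

Emit:
play_rows(plan=[[1,2,0,0.5,0],[1,4,0,1,0],[1,6,0,1.4,0],[1,8,0,1.8,0],[1,10,0,2.2,0],[1,10,0,2.2,0]])

```text
time_s: 7.9
tool_pos: [0.5115, -0.053, 0.2747]
tool_rot: [0.57, 0.419, 0.57, -0.419]
force: [1.8, -4.1, 1.2]
grip_width: 0.0161
```

```bash
python3 - <<'E'
from plan import *
s=arm.state(); print(s["time_s"],s["tool_pos"],s["force"],s["ft_torque"],s["grip_width"])
im=viewer.camera("wrist")
cv2.imwrite("pics/w6.png",cv2.resize(im[80:230,180:330,::-1],(600,600),interpolation=3))
E
```

```text
7.9 [ 0.51151309 -0.0529871   0.27466673] [ 1.79916892 -4.11001256  1.2192026 ] [-0.31713983 -0.24780456 -0.06360358] 0.016134660401824156
```

View pics/w6.png

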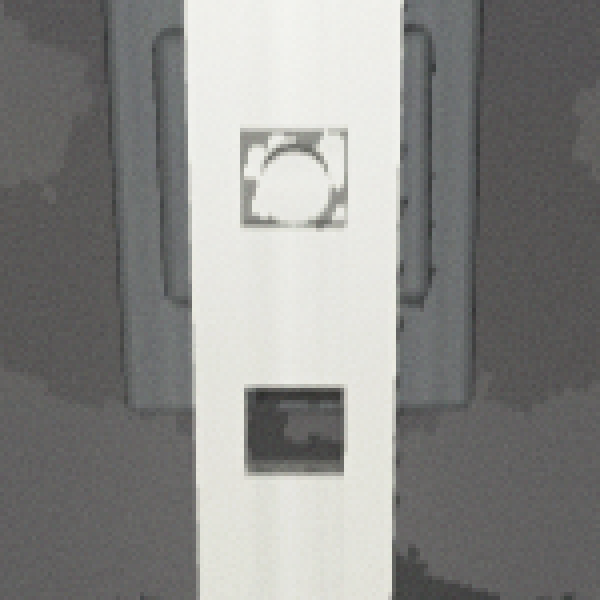

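The pin stands through the middle hole with its top above the bar, with no rise in force. About 5 mm is left to go down.

Emit:
play_rows(plan=[[1,1.5,0,0.3,0],[1,3,0,0.6,0],[1,4,0,0.7,0],[1,4,0,0.7,0]])

```text
time_s: 8.35
tool_pos: [0.5117, -0.0537, 0.2709]
tool_rot: [0.57, 0.419, 0.57, -0.419]
force: [2.4, -4.7, 0.8]
grip_width: 0.0162
```

```bash
python3 - <<'E'
from plan import *
s=arm.state(); print(s["time_s"],s["tool_pos"],s["force"],s["ft_torque"],s["grip_width"])
E
```

```text
8.35 [ 0.51172157 -0.05367441  0.27094022] [ 2.37611739 -4.69473538  0.84777078] [-0.45238161 -0.17275484 -0.09384754] 0.016156748588977615
```

Emit:
play_rows(plan=[[1,0.5,0,0.5,0],[1,1,0,1,0],[1,1,0,1,0]])

```text
time_s: 8.65
tool_pos: [0.5118, -0.0541, 0.2708]
tool_rot: [0.569, 0.419, 0.57, -0.418]
force: [-0.8, -2.0, 8.2]
grip_width: 0.0167
```

Emit:
play_rows(plan=[[0.7,0,0,0,0],[0.6,0,0,0,0],[0.4,0,0,0,0],[0.4,0,0,0,0],[0.4,0,0,0,0]])

```text
time_s: 9.15
tool_pos: [0.5119, -0.0544, 0.2698]
tool_rot: [0.569, 0.419, 0.57, -0.419]
force: [0.4, 0.6, -0.3]
grip_width: 0.0512
```

```bash
python3 - <<'E'
from plan import *
s=arm.state(); print(s["time_s"],s["tool_pos"],s["force"],s["ft_torque"],s["grip_width"])
im=viewer.camera("wrist")
cv2.imwrite("pics/w7.png",cv2.resize(im[:,:,::-1],(768,576),interpolation=3))
E
```

```text
9.15 [ 0.51189653 -0.054448    0.26977214] [ 0.35876103  0.55585232 -0.27469431] [-0.01258447 -0.03645215 -0.05594458] 0.051239973302553
```

View pics/w7.png

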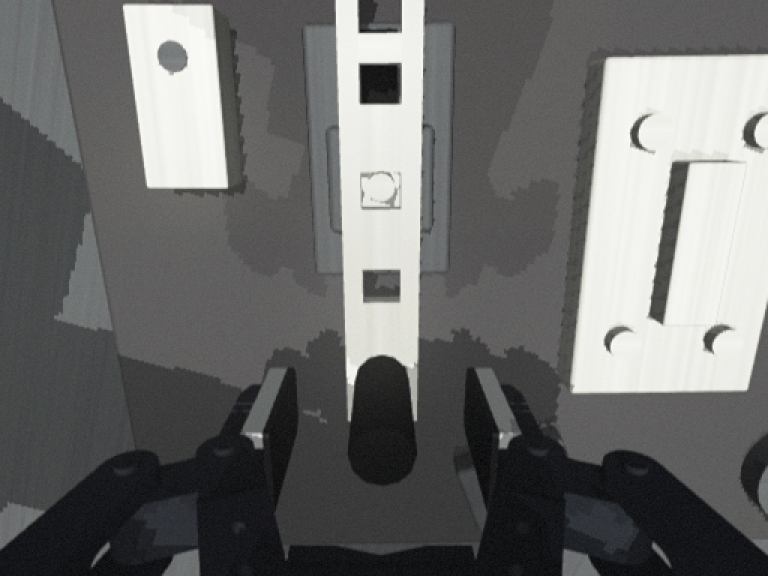

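Released: the bar stays on the pin, with the pin through the middle hole and the fingers clear of the knob. I'll retreat upwards and check from the side.

Emit:
play_rows(plan=[[0.4,-20,0,0,0],[0.4,-50,0,0,0],[0.4,-90,0,0,0],[0.4,-130,0,0,0],[0.4,-150,0,60,0],[0.4,-150,0,110,0],[0.4,-150,0,150,0],[0.4,-150,0,150,0]])

```text
time_s: 10.0
tool_pos: [0.5583, -0.2026, 0.4197]
tool_rot: [0.57, 0.42, 0.567, -0.421]
force: [-0.3, 0.9, -0.2]
grip_width: 0.0514
```

Emit:
play_rows(plan=[[0.4,0,0,50,0],[0.4,0,0,100,0],[0.4,0,0,100,0],[0.4,0,0,100,0],[0.4,0,0,100,0]])

```text
time_s: 10.5
tool_pos: [0.5864, -0.2922, 0.4198]
tool_rot: [0.569, 0.419, 0.57, -0.419]
force: [-0.3, 0.2, 0.6]
grip_width: 0.0515
```

```bash
python3 - <<'E'
from plan import *
s=arm.state(); print(s["time_s"],s["tool_pos"],s["force"])
a=viewer.camera("side")[150:340,130:350,::-1]; b=viewer.camera("top")[120:290,230:400,::-1]
cv2.imwrite("pics/f.png",np.hstack([cv2.resize(a,(440,380),interpolation=3),cv2.resize(b,(360,380),interpolation=3)]))
T=viewer.camera_info("top");S=viewer.camera_info("side")
for t in (0.,.325):
    p=piv(t); u=np.array([0,-5.6])-p;u/=np.linalg.norm(u); k=p+208*u; P=[*(ORG+(X*k[0]+Y*k[1])/1e3),.1285]
    q=proj(T,P); r=proj(S,P); print("knob top pred",t,440+(q[0]-230)*360/170,(q[1]-120)*380/170, (r[0]-130)*2,(r[1]-150)*2)
E
```

```text
10.5 [ 0.58638734 -0.29221493  0.4198464 ] [-0.32188024  0.20133128  0.61647301]
knob top pred 0.0 709.9990791967089 178.12029985786373 244.41876352100275 230.70647697442143
knob top pred 0.325 662.8317230135033 197.14342312732697 215.4225985989798 191.10295801196708
```

View pics/f.png

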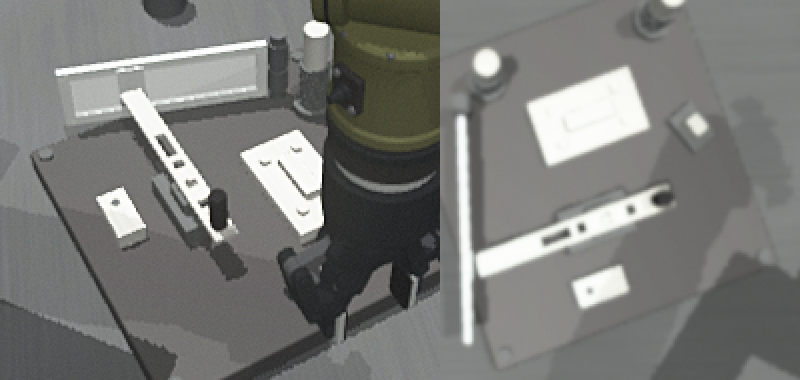

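The guard is held open and the knob top sits within 2 px of its predicted seated position in both views: about (662,197) in the top picture and (216,191) in the side one. The punch, gauge and bottle look unmoved. Handing in.

```bash
python3 -c "
from cell import job; print(job.finish_job())"
```

```text
the job is handed in; nothing more can be done
None
```

The guard is held open by the stay, with its middle hole over the pin and the bar down on the collar. I gripped the knob, lifted the bar to about 0.27 rad, and swung the guard open to about 0.32 rad. I then centred the hole over the pin with the wrist camera, lowered it gently, let go and backed away. The job was handed in at about 10.6 s.

**Last checks:**
- **Seating:** after release the wrist view showed the pin inside the middle hole. The final top and side pictures put the knob top within about 2 px of where a level, seated bar should be.
- **Forces:** the wrist force I read after each move was never above about 8 N, and it was near zero once I let go. I only saw it between moves, and I could not read the contact force on the pin directly.
- **Loose items:** by eye, the punch holder, gauge block and bottle look unmoved; I did not measure them.
- **Guard angle:** this comes from the geometry, not from a reading.
- **Disagreement:** my first estimate of the pin's place (y = -6.7 mm) and the close-up one (-5.6 mm) differed by about 1 mm. I corrected for this before lowering, and no check failed after that.

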